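# Pack the hearing-aid things and hold the shelf lock open

### The job

Pack the blue hearing-aid case and the orange battery tub side by side into the white tray, upright and flat on its floor, and let them go. Then take the red key from its stand, push it fully home in the shelf lock, wiggling it past the sticky pins if need be, turn it a quarter clockwise to the stop, and finish still gripping the key and holding it turned against its spring, so that the shelf can be pushed in. Leave the cup and the spoon rest where they stand.

Things in the scene. Friction and masses are not known exactly. Their poses are not given: they have to be found in the camera images.
- case_center (a point): Centre of the closed blue hearing-aid case: loose rigid box 46 (its x) x 62 (its y) x 36 mm high, upright on the grey shelf (shelf top z = 10 mm). Its lowest 4 mm are 2 mm narrower all round. It fits the tray only with its 62 mm side along the tray's y, either way round.
- tub_center (a point): Centre of the loose round battery tub, orange with a white lid, 40 mm diameter, 40 mm high, standing upright on the grey shelf (top at z = 10 mm).
- tray_in (a point): Centre of the inner floor of the fixed white tray: inside 52 mm (x) by 108 mm (y), walls 4 mm thick, 11 mm high above this floor, so packed things stand out well above the rim. Case and tub fit side by side along y with 6 mm to spare in all; gripped across the tray's x, the fingers stay clear of the neighbour.
- key_grip (a point): Centre of the loose key's red grip: 36 (x) x 14 (y, pinch here) x 40 mm high (z up). Below it the brass blade, 16 (x) x 5 (y) mm, 28 mm long, tip rounded and 48 mm below this point. At the start it stands in the slot of a fixed grey stand (50 x 36 x 32 mm), grip's underside on the stand's top, z = 42 mm; pull straight up. Works either way round (half turn).
- keyway (a point): Mouth centre of the keyway in the lock's brass plug, z = 56 mm; axes turn with the plug: x along keyway, z up. Keyway 17.5 (x) x 6.5 mm (y), 40 mm deep, 1.5 mm bevel. Two sprung sticky side pins 11 and 19 mm down; 5 to 15 N passes them. Home: the red grip sits on the plug's face, key_grip 20 mm above this point. Fixed steel housing round it: 68 mm diameter, top 2 mm below the face.
- plug (a joint): Turn of the lock's plug in rad: 0 at rest, grows clockwise seen from above, stop at 1.6. A spring turns it back to 0 when let go (about 0.02 N m at rest, 0.09 N m at the stop). The key has about 0.1 rad of play in the keyway.
- cup: Loose white ceramic cup, 72 mm diameter, 85 mm high, on a thin green silicone mat (110 x 110 mm) at the far side of the shelf; bystander, origin at the centre of its underside.
- spoonrest: Loose steel spoon rest, a 7 mm high disc of 72 mm diameter with a 22 mm wide tail reaching 85 mm from its centre along its y; bystander, origin under the disc's centre.
Mind the look-alikes: they are no part of the job. Leave any green look-alike of the part that bears key_grip alone.

How it is judged:
On the way, in this order (a step that is already met when the one before it is completed fails the run):
1. case and tub stand packed in the tray, let go (x of case_center in the frame of tray_in between -0.008 and 0.008 m and y of case_center in the frame of tray_in between -0.028 and 0.028 m and z of case_center in the frame of tray_in below 0.023 m and angle between each of case_center, tub_center's own z axis and vertical below 0.15 rad and x of tub_center in the frame of tray_in between -0.011 and 0.011 m and y of tub_center in the frame of tray_in between -0.039 and 0.039 m and z of tub_center in the frame of tray_in below 0.025 m and contact force between the fingers and case below 0.1 N and contact force between the fingers and tub below 0.1 N), for 0.2 s.
2. the key is fully home in the lock, not yet turned (z of key_grip in the frame of keyway below 0.024 m and horizontal distance between key_grip and keyway below 0.006 m and angle between the z axis of key_grip and the z axis of keyway, either way round below 0.12 rad and value of joint plug below 0.35 rad), for 0.1 s.
3. the key is turned a quarter clockwise (z of key_grip in the frame of keyway below 0.024 m and horizontal distance between key_grip and keyway below 0.006 m and angle between the z axis of key_grip and the z axis of keyway, either way round below 0.12 rad and value of joint plug above 1.3 rad), for 0.2 s.
At the end, for the whole second after the job is handed in: Case and tub stand upright (0.15 rad) on the tray's floor (5 mm) inside its walls; the key is home in the keyway (within 4 mm of full depth, 6 mm of the axis) and the gripper, gripping it with over 2 N, holds the plug turned over 1.3 rad clockwise (all of step 3 and x of case_center in the frame of tray_in between -0.008 and 0.008 m and y of case_center in the frame of tray_in between -0.028 and 0.028 m and z of case_center in the frame of tray_in below 0.023 m and angle between each of case_center, tub_center's own z axis and vertical below 0.15 rad and x of tub_center in the frame of tray_in between -0.011 and 0.011 m and y of tub_center in the frame of tray_in between -0.039 and 0.039 m and z of tub_center in the frame of tray_in below 0.025 m and contact force between the fingers and key above 2 N); the arm keeps its last pose, push and grip.
It fails at once if the cup is shifted by more than 30 mm or tipped (distance of cup from where it was at the start of the episode above 0.03 m or angle between cup's own z axis and vertical above 0.3 rad).
It fails at once if the spoon rest is shifted by more than 30 mm (distance of spoonrest from where it was at the start of the episode above 0.03 m).
It also fails if it takes over 72 s, if anything falls off the work surface, if the arm or the gripper's body presses on something with over 40 N, if the wrist force passes 120 N, or if a joint passes its speed limit or range.

### The arm

A 6-joint arm with a two-finger parallel gripper is mounted at the origin on the work surface. World frame = base frame: x ahead of the robot, y to its left, z up, the work surface at z = 0. Lengths are in m, angles in rad, forces in N, time in s.
With the tool pointing down it reaches from about 0.375 to 0.975 m from the base axis. Payload 3.8 kg.
Tool frame: the origin (TCP) lies midway between the tips of the shut fingers; the grasp point (between the pads) lies 19 mm behind it; z points along the fingers, y is the line along which they close (so a half turn about z gives the same grasp; the last joint's range is limited). The gripper opens to 85 mm and grips with 20 to 120 N. Pads are 22 mm wide; open, the fingers measure 114 mm over their backs; the gripper's body (76 mm by 85 mm) begins 54 mm behind the grasp point. The pads swing forward as they close: fully open they stand 13 mm farther back than shut.
Start: joints at [1.21, 0.264, 1.604, -0, 1.274, -0.037], TCP at [0.215, 0.64, 0.231] pointing down, gripper open.
Joint ranges: [-2.63, 2.63], [-0.94, 2.18], [0.31, 2.57], [-1.31, 4.45], [0, 2.66], [-2.55, 2.55]. Speed limits (rad/s): [2.57, 2.57, 3.14, 3.14, 3.14, 3.14].

### API

Orientations are given as a rotation vector (axis times angle).
In Python, from workcell import sensors, viewer, job gives the robot as it stands.
- The arm moves only by the shell command python3 -m inch 'ROWS' [FORCE]. ROWS is JSON, one flat list of numbers, 7 for each row, row after row: the shift along the tool's x, y, z in mm, then the turn, a rotation vector about the tool's x, y, z in degrees, then the finger opening in mm, from 0 to 85.4. A call has exactly 8 rows; each row shifts and turns the commanded pose from where the row before left it, along the tool's axes as they then stand; what a row does not reach is not made up. A row lasts 1/10 s, in which the tool goes at most 50 mm and 8.59 degrees, less where a joint would pass 70% of its speed; a pose out of reach is approached as far as the arm can. A call is refused whole if a number of a shift passes 50 or a number of a turn 8.59, either way. A call with a gripper value outside its range is refused whole. The fingers move at their own pace and stop on an object; FORCE is the grip in N (left out, the last holds). Time passes only in rows, so rows that do not move let the fingers close, or fill a call up. It gives the time, the measured TCP pose, the force, the opening and the grip force at its end, in the units of the state.
- sensors.read_state(): the state, without advancing time (a new reading comes with each control period).
- viewer.read_camera(name): name is "scene" or "top"; returns the picture (420x560x3 uint8, red, green, blue); there is no depth.
- viewer.camera_params(name): a dict with "K" (3x3 intrinsics, pixels), "world_to_cam" (4x4, takes a point from world to camera coordinates). Camera axes: x right, y down, z forward; pixel columns grow to the right and rows downward; lengths in m; the calibration is good to about 2 mm. A picture is of the moment at which its call begins. camera_params takes no time and is no camera call.
- job.finish_job(): hands the job in; it is judged then, once.
The state is a dict: "time": time; "q": joint angles; "joint_vel": joint speeds; "joint_torque": joint torques, N m; "tool_pos": TCP position; "tcp_rot": TCP orientation; "wrist_force": force on the tool from outside, world axes, zero at the start; "torque": the same for the moment, N m; "width": opening from 0.0 (shut) to 1.0 (fully open); "grip_force": force on a finger pad.
Only numpy, scipy, OpenCV 4.12 (cv2) and the standard library are available. Lean on these libraries where they do the work, as an engineer would, in place of code of your own. Each camera call takes 0.05 s, during which the arm holds its last target. There are 200 camera calls.

## Working session

There is one attempt and no reset: what is moved stays moved. The work goes in short steps, Python scripts to look and compute and a shell command to move; the robot and the scene stay as the last step left them, time stands still between calls to the robot, and variables do not carry over. Pictures are saved under pics/ and viewed, at most 10 in all, crops included, and the job is handed in when it is done.

```bash
mkdir -p pics; ls
python3 - <<'E'
from workcell import sensors, viewer, job
import cv2,numpy as np
for n in("top","scene"):
    im=viewer.read_camera(n); cv2.imwrite(f"pics/{n}0.png",im[:,:,::-1])
    p=viewer.camera_params(n); print(n,np.round(p["K"],2).tolist(),np.round(p["world_to_cam"],4).tolist())
s=sensors.read_state(); print(s)
E
```

```text
pics
top [[528.14, 0.0, 272.51], [0.0, 528.14, 220.22], [0.0, 0.0, 1.0]] [[0.0235, -0.9997, 0.0002, -0.0356], [-0.9874, -0.0233, -0.1566, 0.551], [0.1565, 0.0035, -0.9877, 1.2153], [0.0, 0.0, 0.0, 1.0]]
scene [[528.89, 0.0, 278.65], [0.0, 528.89, 202.54], [0.0, 0.0, 1.0]] [[0.4839, 0.8749, -0.0184, -0.2484], [0.6527, -0.3748, -0.6584, -0.3328], [-0.583, 0.3067, -0.7524, 1.4274], [0.0, 0.0, 0.0, 1.0]]
{'time': 0.1, 'q': array([ 1.21013180e+00,  2.64665055e-01,  1.60525224e+00,  5.43968590e-06,
        1.27368927e+00, -3.68517559e-02]), 'joint_vel': array([ 0.00078939, -0.00077185, -0.0025725 , -0.0015861 ,  0.00206371,
        0.00101232]), 'joint_torque': array([-4.46352060e-04, -5.16704106e+01, -3.68594170e+01, -6.42666669e-05,
        6.18075603e-03,  2.33426300e-05]), 'tool_pos': array([0.21450909, 0.6393098 , 0.23008712]), 'tcp_rot': array([-5.06361898e-01, -3.10010678e+00,  3.09914588e-03]), 'wrist_force': array([0.44183786, 0.16683568, 0.20937502]), 'torque': array([-0.02178283, -0.01900425,  0.04007619]), 'grip_force': 0.0, 'width': 0.9990276685335455}
```

View pics/top0.png

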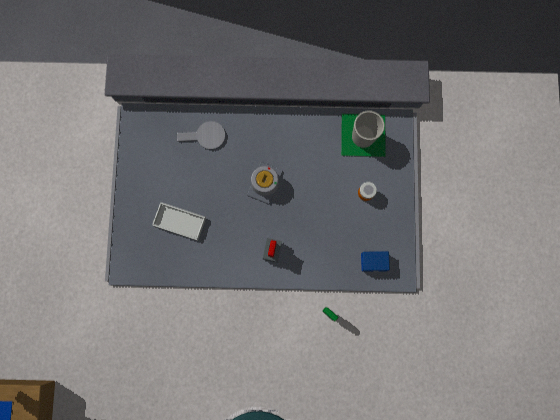

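View pics/scene0.png

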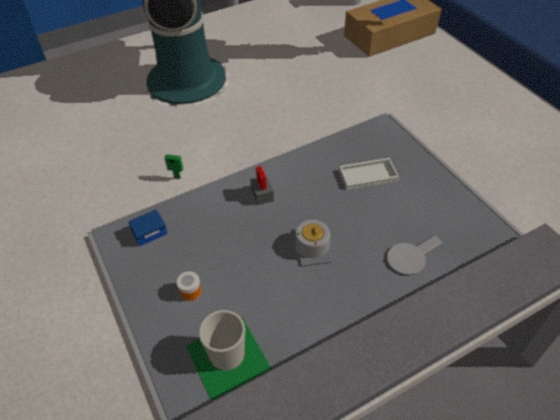

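The red key is at top (272,247), in the grey stand on the shelf. The green look-alike is at top (330,314), lying or standing on the table. The red one in the stand fits the description. The case is at (375,261), the tub at (368,191), the tray at (180,222) and the lock at (264,180). Next I enlarge them.

```bash
cat > mk.py <<'E'
import cv2,numpy as np
def mosaic(src,cs,out,h=32,z=264):
    im=cv2.imread(src); t=[]
    for u,v in cs:
        c=im[v-h:v+h,u-h:u+h]; c=cv2.resize(c,(z,z),interpolation=cv2.INTER_CUBIC)
        c=cv2.convertScaleAbs(c,alpha=1.4)
        for k in range(0,2*h,10):
            p=int(k*z/(2*h)); cv2.line(c,(p,0),(p,6),(0,255,255)); cv2.line(c,(0,p),(6,p),(0,255,255))
        cv2.putText(c,f"{u-h},{v-h}",(10,20),0,.45,(0,255,255),1); t.append(c)
    cv2.imwrite(out,np.vstack([np.hstack(t[:3]),np.hstack(t[3:])]))
E
python3 - <<'E'
from mk import *
mosaic("pics/top0.png",[(375,262),(368,191),(180,222),(275,250),(264,181),(335,318)],"pics/mt.png")
mosaic("pics/scene0.png",[(149,228),(189,287),(369,174),(262,185),(313,240),(175,166)],"pics/ms.png")
E
```

```text
(no output)
```

View pics/mt.png

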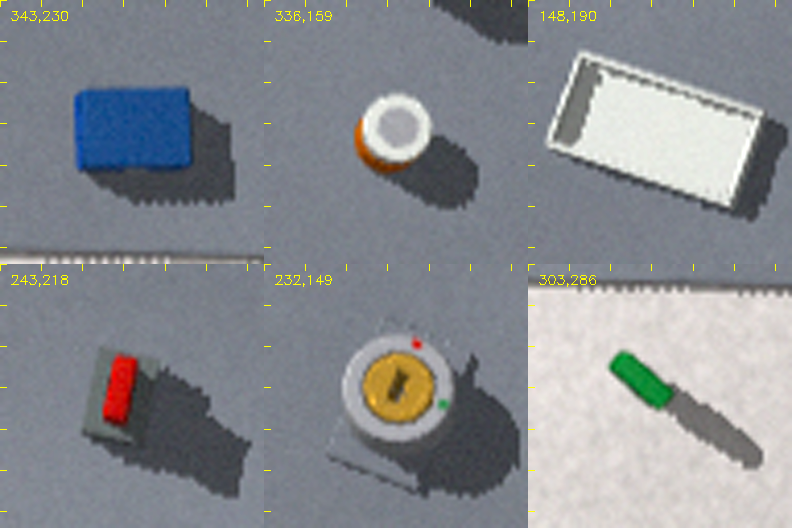

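View pics/ms.png

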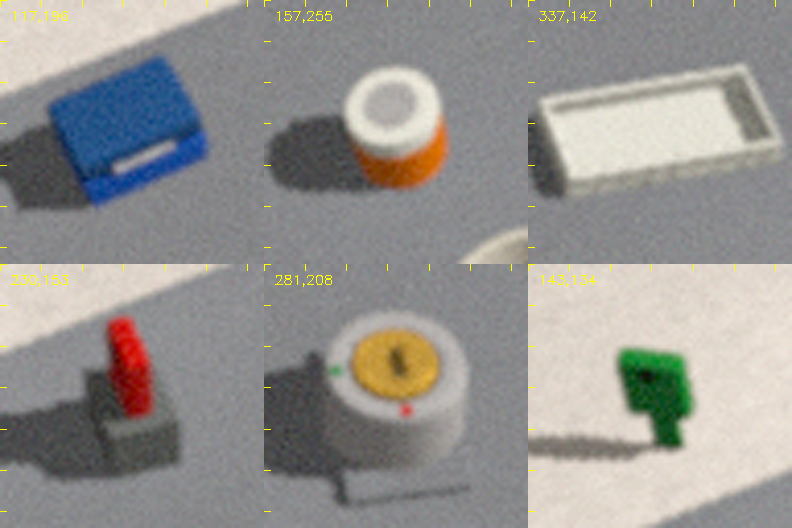

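Enlarged: the red key stands upright in its grey stand (top tile (120,390)), so it is the right one. The green look-alike is outside the shelf. The tub, case and tray are clear. The lock's slot at top tile (399,387) points at the red dot, with the green dot a quarter turn clockwise. Next I fit the poses.

```bash
cat > fit.py <<'E'
import cv2,numpy as np
from scipy.optimize import least_squares,minimize
from workcell import viewer
P={n:viewer.camera_params(n) for n in("top","scene")}
def proj(n,X):
    X=np.atleast_2d(X); p=P[n]; M=np.array(p["world_to_cam"]); c=X@M[:3,:3].T+M[:3,3]
    q=c@np.array(p["K"]).T; return q[:,:2]/q[:,2:]
def box(x,y,yaw,dx,dy,z0,z1):
    c,s=np.cos(yaw),np.sin(yaw)
    return np.array([[x+c*a*dx/2-s*b*dy/2,y+s*a*dx/2+c*b*dy/2,z] for a,b in((1,1),(-1,1),(-1,-1),(1,-1)) for z in(z0,z1)])
def tile(o,pts): return (np.array(pts,float)+.5)/4.125-.5+np.array(o)
def ray(n,uv,z):
    M=np.array(P[n]["world_to_cam"]); R=M[:3,:3]; C=-R.T@M[:3,3]
    d=R.T@np.linalg.inv(P[n]["K"])@np.array([*uv,1]); return C+d*(z-C[2])/d[2]
def sil(masks,f,x0,up=4):
    # masks: {view:(mask,u0,v0)}
    def cost(p):
        t=0
        for n,(m,u0,v0) in masks.items():
            q=(proj(n,f(p))-[u0,v0]+.5)*up-.5
            r=np.zeros((m.shape[0]*up,m.shape[1]*up),np.uint8)
            h=cv2.convexHull(np.round(q*16).astype(np.int32)); cv2.fillConvexPoly(r,h,1,shift=4)
            M=cv2.resize(m,None,fx=up,fy=up,interpolation=cv2.INTER_NEAREST)
            t+=1-(r&M).sum()/max((r|M).sum(),1)
        return t
    x0=np.array(x0,float); S=np.vstack([x0]+[x0+d for d in np.diag([.006,.006,.15])[:len(x0)]])
    r=minimize(cost,x0,method="Nelder-Mead",options=dict(initial_simplex=S,xatol=1e-5,fatol=1e-5)); return r.x,r.fun
E
python3 - <<'E'
from fit import *
def cm(n,c,kind,h=32):
    im=cv2.imread(f"pics/{n}0.png").astype(int); u,v=c; w=im[v-h:v+h,u-h:u+h]; b,g,r=w[...,0],w[...,1],w[...,2]
    m=(b>g+35) if kind=="b" else ((r>g+50)&(r>b+50))
    m=m&(b>r+40) if kind=="b" else m
    return m.astype(np.uint8),u-h,v-h
for nm,cs,k,f,z in(("case",((375,262),(149,228)),"b",lambda p:box(*p,.046,.062,.012,.046),.046),
                 ("key",((275,250),(262,185)),"r",lambda p:box(*p,.036,.014,.042,.082),.08)):
    mk={n:cm(n,c,k) for n,c in zip(("top","scene"),cs)}
    g=ray("top",(375,261) if nm=="case" else (271.5,247),z)
    for y0 in (0,-.3): 
        for ms in (mk,{"top":mk["top"]},{"scene":mk["scene"]}): print(nm,[int(m[0].sum()) for m in ms.values()],sil(ms,f,[g[0],g[1],y0]))
# tub
for n,o,pt in(("top",(336,159),(132.5,128.5)),("scene",(157,255),(127.5,103))): print("tub",n,ray(n,tile(o,pt),.05))
for n,o,pt in(("top",(232,149),(135,124)),("scene",(281,208),(133,98))): print("lock",n,ray(n,tile(o,pt),.056))
for n,o,pr,pg in(("top",(232,149),(153,80),(179,140)),("scene",(281,208),(142,146),(71,106))):
    a,b=ray(n,tile(o,pr),.054),ray(n,tile(o,pg),.054)
    L=ray(n,tile(o,(135,124) if n=="top" else (133,98)),.056)
    print("dots",n,np.degrees(np.arctan2(*(a-L)[1::-1])),np.degrees(np.arctan2(*(b-L)[1::-1])))
tc=tile((148,190),[(52,53),(236,112),(204,208),(20,146)]); sc=tile((337,142),[(13,101),(219,67),(254,143),(43,184)])
# identify scene order: project top fit
def res(p,both=True):
    B=box(p[0],p[1],p[2],.060,.116,p[3],p[3])[::2]
    r=[]
    for n,o in(("top",tc),("scene",sc)):
        q=proj(n,B); d=np.linalg.norm(q[:,None]-o[None],axis=2); r.append((q-o[d.argmin(1)]).ravel())
    return np.concatenate(r)
g=ray("top",(179,221),.023)
for y in(0,-.3,.3):
    s=least_squares(res,[g[0],g[1],y,.024]); print("tray",s.x,s.cost,np.round(s.fun,1))
E
```

```text
case [498, 575] (array([ 0.4603781 , -0.26654563, -0.03124696]), np.float64(0.5625712373494293))
case [498] (array([ 0.46160457, -0.26659261,  0.11825292]), np.float64(0.16060318464620904))
case [575] (array([ 0.46145683, -0.26714313, -0.0778007 ]), np.float64(0.38969318634612826))
case [498, 575] (array([ 0.461284  , -0.26723421, -0.05245865]), np.float64(0.5619260352525445))
case [498] (array([ 0.46170655, -0.26667675,  0.1225145 ]), np.float64(0.15994510135135132))
case [575] (array([ 0.46003432, -0.26741605, -0.06514815]), np.float64(0.388485856905158))
key [93, 174] (array([ 0.48266526, -0.02247183, -0.25765839]), np.float64(0.4533452747809589))
key [93] (array([ 0.48449079, -0.0227356 , -0.1622168 ]), np.float64(0.19226579520697162))
key [174] (array([ 0.48057065, -0.0213483 , -0.3185866 ]), np.float64(0.21345707656612534))
key [93, 174] (array([ 0.4826512 , -0.02238592, -0.25173993]), np.float64(0.45345977006096017))
key [93] (array([ 0.48365455, -0.02233954, -0.16692847]), np.float64(0.19358346927678083))
key [174] (array([ 0.48199341, -0.02196827, -0.31741123]), np.float64(0.2123842592592593))
tub top [ 0.62977506 -0.2487029   0.05      ]
tub scene [ 0.62865159 -0.24918046  0.05      ]
lock top [ 0.6496995  -0.00081843  0.056     ]
lock scene [ 6.50363933e-01 -2.24731954e-04  5.60000000e-02]
dots top -19.87190775662638 -108.14793352391268
dots scene -22.325239183995926 -113.55527199773488
tray [ 0.54787093  0.20531462 -0.29256572  0.02347082] 1.5588498409481537 [-0.2 -0.5 -0.9  0.2 -0.2 -0.1  0.2 -0.2  0.5  0.5 -0.7  0.1 -0.8  0.2
 -0.1 -0.5]
tray [ 0.54787093  0.20531462 -0.29256574  0.02347082] 1.558849840948012 [-0.2 -0.5 -0.9  0.2 -0.2 -0.1  0.2 -0.2  0.5  0.5 -0.7  0.1 -0.8  0.2
 -0.1 -0.5]
tray [ 0.54787093  0.20531462 -0.29256573  0.02347082] 1.558849840947703 [-0.2 -0.5 -0.9  0.2 -0.2 -0.1  0.2 -0.2  0.5  0.5 -0.7  0.1 -0.8  0.2
 -0.1 -0.5]
```

Run:
```python
from fit import *
def cm(n,c,kind,h=32):
    im=cv2.imread(f"pics/{n}0.png"); u,v=c; w=cv2.cvtColor(im[v-h:v+h,u-h:u+h],cv2.COLOR_BGR2HSV); H,S,V=cv2.split(w)
    m=((H>95)&(H<130)&(S>140)&(V>45)) if kind=="b" else (((H<8)|(H>172))&(S>130)&(V>50))
    m=m.astype(np.uint8)
    if kind=="b": m=cv2.morphologyEx(m,cv2.MORPH_CLOSE,np.ones((7,7),np.uint8))
    return m,u-h,v-h
for nm,cs,k,f,z in(("case",((375,262),(149,228)),"b",lambda p:box(*p,.046,.062,.012,.046),.046),
                 ("key",((275,250),(262,185)),"r",lambda p:box(*p,.036,.014,.042,.082),.08)):
    mk={n:cm(n,c,k) for n,c in zip(("top","scene"),cs)}
    g=ray("top",(375,261) if nm=="case" else (271.5,247),z)
    for ms in (mk,{"top":mk["top"]},{"scene":mk["scene"]}): print(nm,[int(m[0].sum()) for m in ms.values()],sil(ms,f,[g[0],g[1],-.1]))
# key stand & grip corners by hand, top tile
c=ray("top",tile((243,218),[129,92]),.082),ray("top",tile((243,218),[115,157]),.082)
print("grip axis",c)
# overlay for check
```

```text
case [529, 820] (array([ 0.46111413, -0.2681198 , -0.00913132]), np.float64(0.26086029281047274))
case [529] (array([ 0.46077294, -0.26815462,  0.08732224]), np.float64(0.1104803952486072))
case [820] (array([ 0.46026427, -0.26879646, -0.0562392 ]), np.float64(0.1327990462312889))
key [101, 186] (array([ 0.48290573, -0.02289481, -0.22371576]), np.float64(0.3749767074695334))
key [101] (array([ 0.48287527, -0.02245723, -0.1673836 ]), np.float64(0.14))
key [186] (array([ 0.48235232, -0.02307963, -0.27566309]), np.float64(0.18283477774671508))
grip axis (array([ 0.49988616, -0.02701962,  0.082     ]), array([ 0.46347306, -0.02010486,  0.082     ]))
```

```bash
cat > plan.py <<'E'
import sys,numpy as np
from scipy.spatial.transform import Rotation as Ro
from workcell import sensors
# usage: plan.py x y z yawdeg(of tool y, optional)   ; successive targets from the state, each expressed in tool axes
s=sensors.read_state(); p=np.array(s["tool_pos"]); R=Ro.from_rotvec(s["tcp_rot"]).as_matrix()
print("t %.1f pos"%s["time"],np.round(p*1000,1),"yaw_y %.1f"%np.degrees(np.arctan2(R[1,1],R[0,1])),"tilt",np.round(R[:2,2],4),"F",np.round(s["wrist_force"],1),"tq",np.round(s["torque"],2),"grip %.1f w %.1f q"%(s["grip_force"],s["width"]*85.4),np.round(s["q"],2))
for a in sys.argv[1:]:
    v=[float(k) for k in a.split(",")]; t=np.array(v[:3])/1000
    print("shift mm",np.round(R.T@(t-p)*1000,1),end=" ")
    if len(v)>3:
        y=np.radians(v[3]); Y=np.array([np.cos(y),np.sin(y),0]); Z=np.array([0,0,-1.]); T=np.c_[np.cross(Y,Z),Y,Z]
        print("turn deg",np.round(np.degrees(Ro.from_matrix(R.T@T).as_rotvec()),2),end=""); R=T
    p=t; print()
E
python3 plan.py 450,200,200 461,-268,200 461,-268,100,0
python3 -c "
from fit import *
print(ray('top',(368,127),.095),ray('top',(210,136),.017), ray('scene',(222,333),.095))"
```

```text
t 0.1 pos [214.5 639.3 230.1] yaw_y 71.4 tilt [-0.0007 -0.0019] F [0.4 0.2 0.2] tq [-0.02 -0.02  0.04] grip 0.0 w 85.3 q [ 1.21  0.26  1.61  0.    1.27 -0.04]
shift mm [-363.  -341.5   30.7] 
shift mm [-159.3 -440.2    0.9] 
shift mm [ -0.    0.2 100. ] turn deg [-1.000e-01  7.000e-02  7.145e+01]
[ 0.77058452 -0.2419477   0.095     ] [0.76507803 0.13851242 0.017     ] [ 0.77754538 -0.24542591  0.095     ]
```

```bash
python3 -m inch '[-33,-31,2.8,0,0,0,85, -33,-31,2.8,0,0,0,85, -33,-31,2.8,0,0,0,85, -33,-31,2.8,0,0,0,85, -33,-31,2.8,0,0,0,85, -33,-31,2.8,0,0,0,85, -33,-31,2.8,0,0,0,85, -33,-31,2.8,0,0,0,85]'
python3 -m inch '[-33,-31,2.8,0,0,0,85, -33,-31,2.8,0,0,0,85, -33,-31,2.8,0,0,0,85, -16,-44,0,0,0,0,85, -16,-44,0,0,0,0,85, -16,-44,0,0,0,0,85, -16,-44,0,0,0,0,85, -16,-44,0,0,0,0,85]'
python3 -m inch '[-16,-44,0,0,0,0,85, -16,-44,0,0,0,0,85, -16,-44,0,0,0,0,85, -16,-44,0,0,0,0,85, -16,-44,0,0,0,0,85, 0,0,0,0,0,8.5,85, 0,0,0,0,0,8.5,85, 0,0,0,0,0,8.5,85]'
python3 plan.py 461,-268,100 461,-268,60,0 461,-268,21.5
```

```text
time: 0.9
tool_pos: [0.3864, 0.3189, 0.2084]
tcp_rot: [-0.506, -3.1, 0.001]
wrist_force: [0.4, 0.1, -0.0]
width: 0.997
grip_force: 0.0
time: 1.7
tool_pos: [0.4556, -0.0347, 0.2003]
tcp_rot: [-0.506, -3.1, -0.0]
wrist_force: [1.0, -0.0, 0.5]
width: 0.998
grip_force: 0.0
time: 2.5
tool_pos: [0.4615, -0.2674, 0.1997]
tcp_rot: [-1.189, -2.906, -0.001]
wrist_force: [0.3, 0.9, -0.1]
width: 0.996
grip_force: 0.0
t 2.5 pos [ 461.5 -267.4  199.7] yaw_y 45.5 tilt [-0.0012  0.0008] F [ 0.3  0.9 -0.1] tq [-0.01 -0.01  0.02] grip 0.0 w 85.0 q [-0.57  0.02  1.94  0.    1.18 -1.37]
shift mm [-0.2 -0.7 99.7] 
shift mm [-0.1  0.  40. ] turn deg [-0.05 -0.07 45.51]
shift mm [ 0.   0.  38.5]
```

```bash
python3 -m inch '[0,-0.7,19,0,0,7.6,85, 0,0,19,0,0,7.6,85, 0,0,19,0,0,7.6,85, 0,0,19,0,0,7.6,85, 0,0,19,0,0,7.6,85, 0,0,19,0,0,7.6,85, 0,0,34,0,0,0,85, 0,0,30,0,0,0,85]' 40
python3 -m inch '[0,0,0,0,0,0,85, 0,0,0,0,0,0,40, 0,0,0,0,0,0,40, 0,0,0,0,0,0,40, 0,0,0,0,0,0,40, 0,0,0,0,0,0,40, 0,0,0,0,0,0,40, 0,0,0,0,0,0,40]' 40
python3 plan.py 461,-268,130
```

```text
time: 3.3
tool_pos: [0.4614, -0.2673, 0.0213]
tcp_rot: [2.215, 2.228, -0.0]
wrist_force: [0.3, 0.3, -0.4]
width: 0.998
grip_force: 0.0
time: 4.1
tool_pos: [0.4633, -0.2685, 0.0247]
tcp_rot: [2.212, 2.225, 0.001]
wrist_force: [0.8, 0.2, 7.4]
width: 0.528
grip_force: 43.4
t 4.1 pos [ 463.3 -268.5   24.7] yaw_y 0.3 tilt [ 0.0034 -0.0023] F [0.8 0.2 7.4] tq [ 0.07  0.19 -0.  ] grip 43.4 w 45.1 q [-0.57  0.22  2.08 -0.    0.84 -0.58]
shift mm [   0.3   -2.  -105.3]
```

```bash
python3 -m inch '[0,0,-10,0,0,0,40, 0,0,-20,0,0,0,40, 0,0,-40,0,0,0,40, 0,0,-40,0,0,0,40, 0,0,0,0,0,0,40, 0,0,0,0,0,0,40, 0,0,0,0,0,0,40, 0,0,0,0,0,0,40]'
python3 plan.py 541.7,184.7,130 541.7,184.7,70,-16.8 541.7,184.7,40
```

```text
time: 4.9
tool_pos: [0.4602, -0.2665, 0.1306]
tcp_rot: [-2.212, -2.226, 0.001]
wrist_force: [-0.4, 0.3, -1.1]
width: 0.528
grip_force: 42.6
t 4.9 pos [ 460.2 -266.5  130.6] yaw_y 0.3 tilt [-0.0031  0.002 ] F [-0.4  0.3 -1.1] tq [-0.01 -0.   -0.02] grip 42.6 w 45.1 q [-0.57  0.08  2.01  0.    1.05 -0.58]
shift mm [450.7  84.2   1.3] 
shift mm [-0.1  0.2 60. ] turn deg [-0.19 -0.09 17.15]
shift mm [ 0.  0. 30.]
```

```bash
python3 -m inch '[45,8.4,0,0,0,0,40, 45,8.4,0,0,0,0,40, 45,8.4,0,0,0,0,40, 45,8.4,0,0,0,0,40, 45,8.4,0,0,0,0,40, 45,8.4,0,0,0,0,40, 45,8.4,0,0,0,0,40, 45,8.4,0,0,0,0,40]'
python3 -m inch '[45,8.4,0,0,0,0,40, 45.7,8.4,1,0,0,0,40, 0,0,20,0,0,5.7,40, 0,0,20,0,0,5.7,40, 0,0,20,0,0,5.7,40, 0,0,0,0,0,0,40, 0,0,0,0,0,0,40, 0,0,0,0,0,0,40]'
python3 plan.py 541.7,184.7,45,-16.8
python3 - <<'E'
from mk import *
from workcell import viewer
for n in("top","scene"): cv2.imwrite(f"pics/{n}1.png",viewer.read_camera(n)[:,:,::-1])
a=cv2.imread("pics/top1.png")[170:270,130:230]; b=cv2.imread("pics/scene1.png")[110:210,310:410]
cv2.imwrite("pics/a1.png",np.hstack([cv2.resize(x,(400,400),interpolation=cv2.INTER_CUBIC) for x in(a,b)]))
E
```

```text
time: 5.7
tool_pos: [0.5255, 0.0947, 0.1309]
tcp_rot: [-2.213, -2.227, 0.004]
wrist_force: [0.8, -0.2, -0.3]
width: 0.528
grip_force: 42.5
time: 6.5
tool_pos: [0.5434, 0.1838, 0.0721]
tcp_rot: [2.52, 1.876, 0.001]
wrist_force: [-0.7, 0.7, -0.8]
width: 0.527
grip_force: 42.5
t 6.5 pos [543.4 183.8  72.1] yaw_y -16.7 tilt [0.0008 0.0002] F [-0.7  0.7 -0.8] tq [-0.02 -0.05  0.06] grip 42.5 w 45.0 q [0.28 0.22 1.97 0.   0.95 0.57]
shift mm [ 0.4 -1.9 27.1] turn deg [ 0.04 -0.03  0.12]
```

View pics/a1.png

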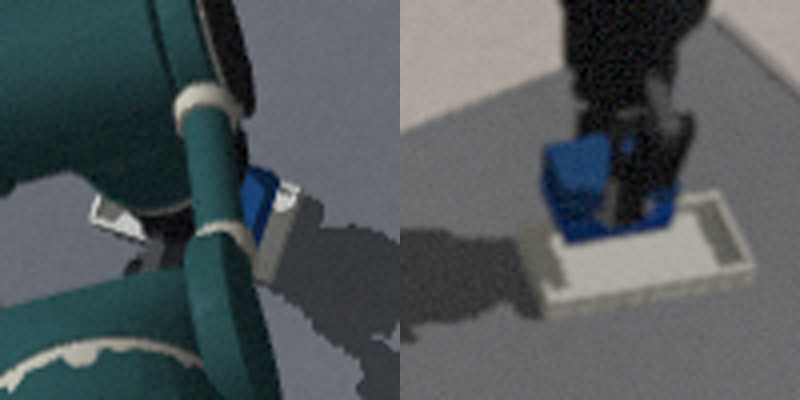

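The case is held over the tray, with its bottom front edge in the scene crop running (567,242) to (680,222). I check its offset along the finger pad.

Run:
```python
from fit import *
yaw=np.radians(-16.8); X=np.array([np.cos(yaw),np.sin(yaw)]); Y=np.array([-X[1],X[0]]); T=np.array([.5434,.1838])
for q in((567,242),(680,222),(545,150),(607,131)):
    uv=(np.array(q)-[400,0]+.5)/4-.5+[310,110]
    for z in ((.0575,.0615) if q[1]>200 else (.0935,)):
        p=ray("scene",uv,z)[:2]-T; print(q,z,"x' %.1f y' %.1f"%(p@X*1e3,p@Y*1e3))
for q in((275,180),(250,250)):
    uv=(np.array(q)+.5)/4-.5+[130,170]; p=ray("top",uv,.0935)[:2]-T; print(q,"x' %.1f y' %.1f"%(p@X*1e3,p@Y*1e3))
p=np.array([.5479,.2053])
```

```text
(567, 242) 0.0575 x' 17.1 y' -25.9
(567, 242) 0.0615 x' 20.8 y' -27.4
(680, 222) 0.0575 x' 16.4 y' 36.4
(680, 222) 0.0615 x' 20.2 y' 34.6
(545, 150) 0.0935 x' -16.7 y' -30.6
(607, 131) 0.0935 x' -23.2 y' 5.3
(275, 180) x' 19.5 y' -32.2
(250, 250) x' -23.1 y' -32.2
```

Run:
```python
from fit import *
yaw=np.radians(-16.8); X=np.array([np.cos(yaw),np.sin(yaw),0]); Y=np.array([-X[1],X[0],0]); T=np.array([.5434,.1838,0])
obs=np.array([(567,242),(680,222),(545,150),(607,131)],float); uv=(obs-[400,0]+.5)/4-.5+[310,110]
tobs=(np.array([(275,180),(250,250)],float)+.5)/4-.5+[130,170]
# local corners: x', y', z rel case bottom (bevel: 2 mm in up to 4 mm)
L=np.array([(23,-31,4),(23,31,4),(-23,-31,36),(-23,0,36)])
Lt=np.array([(23,-31,36),(-23,-31,36)])
def W(L,o,a,zb):
    l=L-[0,0,18]; c,s=np.cos(a),np.sin(a)
    y=c*l[:,1]-s*l[:,2]; z=s*l[:,1]+c*l[:,2]
    return T+(l[:,:1]*X+(y+o)[:,None]*Y)/1e3+np.c_[0*z,0*z,z+zb+18]/1e3
def f(p,full=False):
    r=proj("scene",W(L,*p))-uv; r[3]=0
    t=proj("top",W(Lt,*p))-tobs
    return np.r_[r.ravel(),t.ravel()]
print(np.round(f([0,0,57.5]),1))
s=least_squares(f,[0,0,57.5]); print(s.x[0],np.degrees(s.x[1]),s.x[2],np.round(s.fun,1))
```

```text
[-1.3  1.  -1.2  1.2 -1.1 -2.   0.   0.  -0.  -1.6 -0.5 -0.2]
1.759416574392604 4.975112831363137 57.77423757276397 [ 0.   1.6  0.3 -0.  -1.  -1.1  0.   0.   0.  -1.5 -0.4 -0.1]
```

```bash
python3 -m inch '[0,-1.9,15,0,0,0,40, 0,0,12,0,0,0,40, 0,0,8,0,0,0,40, 0,0,4,0,0,0,40, 0,0,2,0,0,0,40, 0,0,1,0,0,0,40, 0,0,0,0,0,0,40, 0,0,0,0,0,0,40]'
python3 plan.py 541.6,184.2,30,-16.8
```

```text
time: 7.4
tool_pos: [0.5415, 0.1845, 0.0299]
tcp_rot: [2.521, 1.874, 0.001]
wrist_force: [0.0, 0.4, -1.0]
width: 0.526
grip_force: 42.5
t 7.4 pos [541.5 184.5  29.9] yaw_y -16.8 tilt [0.0008 0.0002] F [ 0.   0.4 -1. ] tq [-0.02 -0.01  0.01] grip 42.5 w 44.9 q [ 0.28  0.28  2.   -0.    0.87  0.58]
shift mm [-0.2  0.2 -0.1] turn deg [ 0.04 -0.03  0.05]
```

```bash
python3 -m inch '[0,0,1,0,0,0,40, 0,0,1,0,0,0,40, 0,0,0.5,0,0,0,40, 0,0,0.5,0,0,0,40, 0,0,0,0,0,0,40, 0,0,0,0,0,0,40, 0,0,0,0,0,0,40, 0,0,0,0,0,0,40]'
python3 plan.py
```

```text
time: 8.2
tool_pos: [0.5416, 0.1845, 0.0287]
tcp_rot: [2.521, 1.874, 0.001]
wrist_force: [-4.3, -1.2, 10.7]
width: 0.53
grip_force: 44.0
t 8.2 pos [541.6 184.5  28.7] yaw_y -16.7 tilt [0.0009 0.0002] F [-4.3 -1.2 10.7] tq [-0.28  0.73  0.05] grip 44.0 w 45.2 q [ 0.28  0.28  2.   -0.    0.87  0.58]
```

```bash
python3 -m inch '[0,0,0,0,0,0,55, 0,0,0,0,0,0,60, 0,0,0,0,0,0,70, 0,0,0,0,0,0,70, 0,0,-20,0,0,0,70, 0,0,-40,0,0,0,70, 0,0,-40,0,0,0,85, 0,0,0,0,0,0,85]'
python3 plan.py 630,-249,130 630,-249,60,-16.8
```

```text
time: 9.0
tool_pos: [0.5458, 0.1857, 0.1332]
tcp_rot: [2.518, 1.872, 0.018]
wrist_force: [1.4, -0.5, 0.2]
width: 0.998
grip_force: 0.0
t 9.0 pos [545.8 185.7 133.2] yaw_y -16.8 tilt [0.0114 0.0033] F [ 1.4 -0.5  0.2] tq [ 0.01 -0.04 -0.02] grip 0.0 w 85.2 q [ 0.28  0.15  1.93 -0.    1.05  0.58]
shift mm [-392.   205.9    2.7] 
shift mm [-0.5 -0.7 70. ] turn deg [ 0.57 -0.37  0.04]
```

```bash
python3 -m inch '[0,0,0,0,0,0,85, -39.2,20.6,0,0,0,0,85, -39.2,20.6,0,0,0,0,85, -39.2,20.6,0,0,0,0,85, -39.2,20.6,0,0,0,0,85, -39.2,20.6,0,0,0,0,85, -39.2,20.6,0,0,0,0,85, -39.2,20.6,0,0,0,0,85]'
python3 -m inch '[-39.2,20.6,0,0,0,0,85, -39.2,20.6,0,0,0,0,85, -39.2,20.6,0,0,0,0,85, 0,0,0,0,0,0,85, 0,0,0,0,0,0,85, 0,0,0,0,0,0,85, 0,0,0,0,0,0,85, 0,0,0,0,0,0,85]'
python3 plan.py 629.5,-249,60,-16.8 629.5,-249,21.5
python3 - <<'E'
from mk import *
from workcell import viewer
for n in("top","scene"): cv2.imwrite(f"pics/{n}2.png",viewer.read_camera(n)[:,:,::-1])
a=cv2.imread("pics/top2.png")[190:254,148:212]; b=cv2.imread("pics/scene2.png")[142:206,337:401]
cv2.imwrite("pics/a2.png",np.hstack([cv2.resize(x,(400,400),interpolation=cv2.INTER_CUBIC) for x in(a,b)]))
E
```

```text
time: 9.8
tool_pos: [0.5985, -0.1214, 0.1239]
tcp_rot: [-2.519, -1.872, 0.004]
wrist_force: [1.0, 0.2, -1.2]
width: 0.996
grip_force: 0.0
time: 10.6
tool_pos: [0.6251, -0.2489, 0.1263]
tcp_rot: [-2.519, -1.876, 0.0]
wrist_force: [0.2, 0.4, -0.1]
width: 0.994
grip_force: 0.0
t 10.6 pos [ 625.1 -248.9  126.3] yaw_y -16.7 tilt [-0.0005  0.0004] F [ 0.2  0.4 -0.1] tq [-0.01  0.01  0.02] grip 0.0 w 84.9 q [-0.42  0.34  1.71  0.    1.1  -0.13]
shift mm [ 1.1  4.3 66.2] turn deg [-0.04 -0.01  0.14]
shift mm [ 0.   0.  38.5]
```

View pics/a2.png

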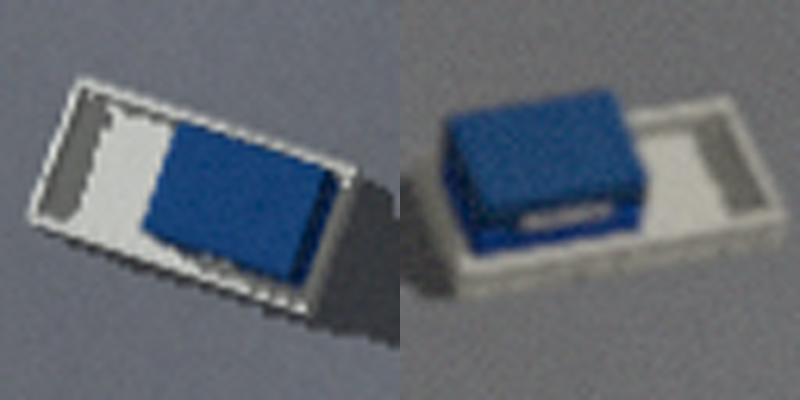

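The case sits flat in the tray: top crop left edge (175,123)–(143,228), right edge (325,168)–(290,283). I measure the free gap.

Run:
```python
from fit import *
a=-.2926; X=np.array([np.cos(a),np.sin(a)]); Y=np.array([-X[1],X[0]]); T=np.array([.5479,.2053])
def t(n,q,z):
    o=np.array([148,190] if n=="top" else [337,142]); q=np.array(q)-([0,0] if n=="top" else [400,0])
    p=ray(n,(q+.5)/6.25-.5+o,z)[:2]-T; return np.round([p@X*1e3,p@Y*1e3],1)
for zt in(.0485,.050):
    print("case",zt,[t("top",q,zt) for q in((175,123),(143,228),(290,283),(325,168))],[t("scene",q,zt) for q in((447,120),(612,90),(645,185),(473,222))])
for z in(.0235,.025): print("rim",z,[t("top",q,z) for q in((82,77),(357,170),(310,313),(30,222))],[t("scene",q,z) for q in((735,98),(788,213),(460,270))])
def cm(n,c,h=32):
    im=cv2.imread(f"pics/{n}2.png"); u,v=c; w=cv2.cvtColor(im[v-h:v+h,u-h:u+h],cv2.COLOR_BGR2HSV); H,S,V=cv2.split(w)
    m=((H>95)&(H<130)&(S>140)&(V>30)).astype(np.uint8)
    return cv2.morphologyEx(m,cv2.MORPH_CLOSE,np.ones((7,7),np.uint8)),u-h,v-h
mk={"top":cm("top",(180,222)),"scene":cm("scene",(369,174))}
for ms in (mk,{"top":mk["top"]},{"scene":mk["scene"]}):
    x,fv=sil(ms,lambda p:box(*p,.046,.062,.025,.0495),[.5416,.1845,-.29]); d=x[:2]-T; print(x,fv,d@X*1e3,d@Y*1e3)
```

```text
case 0.0485 [array([22. , 10.2]), array([-19.9,   8. ]), array([-22.4, -51.9]), array([ 23.3, -49.9])] [array([-20.1, -51.2]), array([-21.2,   8.8]), array([25.4,  4.7]), array([ 28.8, -56.9])]
case 0.05 [array([21.8,  9.8]), array([-20. ,   7.7]), array([-22.5, -52.2]), array([ 23.2, -50.2])] [array([-18.6, -51.7]), array([-19.8,   8.2]), array([26.7,  4.1]), array([ 30.1, -57.4])]
rim 0.0235 [array([30.7, 56.6]), array([ 29.3, -57.3]), array([-29. , -58.5]), array([-29.3,  56.2])] [array([-31.4,  61.2]), array([26.8, 59.2]), array([ 26.9, -58.8])]
rim 0.025 [array([30.5, 56.2]), array([ 29.1, -57.6]), array([-29.1, -58.8]), array([-29.4,  55.8])] [array([-30. ,  60.5]), array([28.1, 58.5]), array([ 28.2, -59.4])]
[ 0.5432914   0.18410097 -0.31253459] 0.2576519334524261 1.7019831648841464 -21.62733202651786
[ 0.54326647  0.18416528 -0.30940871] 0.08995584988962468 1.659563555480564 -21.572938420012505
[ 0.54200035  0.18268498 -0.44619345] 0.15930653786441262 0.8742349926914927 -23.355526046857197
```

```bash
python3 -m inch '[1.1,4.3,20,0,0,0,85, 0,0,26,0,0,0,85, 0,0,24,0,0,0,85, 0,0,20,0,0,0,85, 0,0,14.5,0,0,0,85, 0,0,0,0,0,0,85, 0,0,0,0,0,0,85, 0,0,0,0,0,0,35]' 40
python3 -m inch '[0,0,0,0,0,0,35, 0,0,0,0,0,0,35, 0,0,0,0,0,0,35, 0,0,0,0,0,0,35, 0,0,0,0,0,0,35, 0,0,0,0,0,0,35, 0,0,0,0,0,0,35, 0,0,0,0,0,0,35]' 40
python3 plan.py 629.5,-249,130
```

```text
time: 11.5
tool_pos: [0.631, -0.251, 0.0236]
tcp_rot: [2.519, 1.873, 0.002]
wrist_force: [-0.3, 0.9, -0.7]
width: 0.85
grip_force: 0.0
time: 12.3
tool_pos: [0.6307, -0.251, 0.0234]
tcp_rot: [2.52, 1.873, 0.002]
wrist_force: [-0.6, -0.4, 5.4]
width: 0.454
grip_force: 40.7
t 12.3 pos [ 630.7 -251.    23.4] yaw_y -16.8 tilt [ 0.0019 -0.0008] F [-0.6 -0.4  5.4] tq [0.04 0.13 0.03] grip 40.7 w 38.7 q [-0.42  0.46  1.76 -0.    0.93 -0.12]
shift mm [   1.6   -1.5 -106.6]
```

```bash
python3 -m inch '[0,0,-10,0,0,0,35, 0,0,-25,0,0,0,35, 0,0,-35,0,0,0,35, 0,0,-35,0,0,0,35, 0,0,0,0,0,0,35, 0,0,0,0,0,0,35, 0,0,0,0,0,0,35, 0,0,0,0,0,0,35]'
python3 plan.py 556.6,234.2,130,-16.8
```

```text
time: 13.1
tool_pos: [0.6283, -0.2499, 0.1247]
tcp_rot: [-2.519, -1.872, 0.003]
wrist_force: [-0.1, 0.3, 0.2]
width: 0.457
grip_force: 40.3
t 13.1 pos [ 628.3 -249.9  124.7] yaw_y -16.8 tilt [-0.0036  0.0016] F [-0.1  0.3  0.2] tq [-0.01  0.01  0.02] grip 40.3 w 39.0 q [-0.42  0.35  1.7   0.    1.1  -0.12]
shift mm [ 442.9 -208.2   -4.3] turn deg [-0.23 -0.03  0.05]
```

```bash
python3 -m inch '[40.3,-18.9,-0.4,0,0,0,35, 40.3,-18.9,-0.4,0,0,0,35, 40.3,-18.9,-0.4,0,0,0,35, 40.3,-18.9,-0.4,0,0,0,35, 40.3,-18.9,-0.4,0,0,0,35, 40.3,-18.9,-0.4,0,0,0,35, 40.3,-18.9,-0.4,0,0,0,35, 40.3,-18.9,-0.4,0,0,0,35]'
python3 -m inch '[40.3,-18.9,-0.4,0,0,0,35, 40.3,-18.9,-0.4,0,0,0,35, 40.3,-18.9,-0.4,0,0,0,35, 0,0,20,0,0,0,35, 0,0,20,0,0,0,35, 0,0,15,0,0,0,35, 0,0,0,0,0,0,35, 0,0,0,0,0,0,35]'
python3 plan.py 556.6,234.2,70,-16.8
python3 - <<'E'
from mk import *
from workcell import viewer
for n in("top","scene"): cv2.imwrite(f"pics/{n}3.png",viewer.read_camera(n)[:,:,::-1])
a=cv2.imread("pics/top3.png")[180:260,138:218]; b=cv2.imread("pics/scene3.png")[120:200,337:417]
cv2.imwrite("pics/a3.png",np.hstack([cv2.resize(x,(400,400),interpolation=cv2.INTER_CUBIC) for x in(a,b)]))
E
```

```text
time: 13.9
tool_pos: [0.5763, 0.1033, 0.1286]
tcp_rot: [-2.52, -1.873, 0.004]
wrist_force: [1.0, -0.1, -0.4]
width: 0.453
grip_force: 40.4
time: 14.7
tool_pos: [0.558, 0.2332, 0.0755]
tcp_rot: [-2.522, -1.873, 0.003]
wrist_force: [-0.5, 0.7, -1.0]
width: 0.455
grip_force: 40.4
t 14.7 pos [558.  233.2  75.5] yaw_y -16.8 tilt [-0.0018 -0.0007] F [-0.5  0.7 -1. ] tq [ 0.02  0.02 -0.01] grip 40.4 w 38.9 q [ 0.35  0.27  1.9  -0.    0.97  0.65]
shift mm [ 0.5 -1.6  5.5] turn deg [-0.09  0.07  0.01]
```

View pics/a3.png

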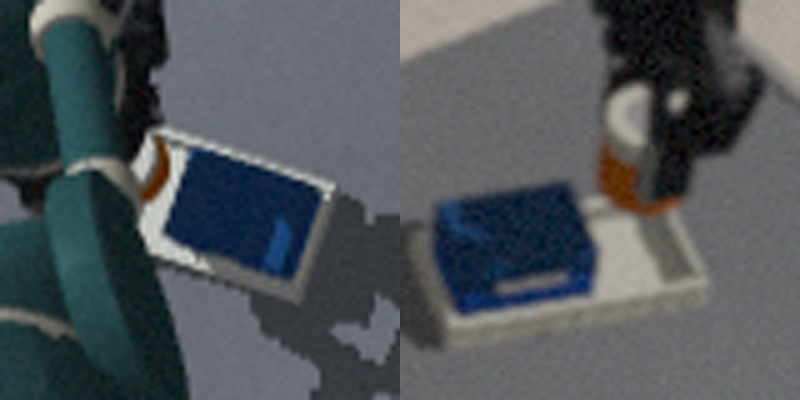

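The tub is held over the free space beside the case. In the scene crop the body spans u from about 600 to 684 and its bottom is at v 213. I check its offset in the grip.

Run:
```python
from fit import *
a=np.radians(-16.8); Y=np.array([-np.sin(a),np.cos(a)]); T=np.array([.558,.2332]); th=np.linspace(0,2*np.pi,200)
for o in(-2,0,2,4):
    c=T+Y*o/1e3
    def ring(z): return np.c_[c[0]+.02*np.cos(th),c[1]+.02*np.sin(th),0*th+z]
    zs=(proj("scene",ring(.062))-[337,120]+.5)*5-.5; zt=(proj("scene",ring(.102))-[337,120]+.5)*5-.5
    t0=(proj("top",ring(.062))-[138,180]+.5)*5-.5; t1=(proj("top",ring(.102))-[138,180]+.5)*5-.5
    print(o,"scene bottom u %.0f-%.0f vmax %.0f; top u %.0f-%.0f vmin %.0f"%(zs[:,0].min()+400,zs[:,0].max()+400,zs[:,1].max(),zt[:,0].min()+400,zt[:,0].max()+400,zt[:,1].min()),"topview umax bottom %.0f lid %.0f"%(t0[:,0].max(),t1[:,0].max()))
```

```text
-2 scene bottom u 585-680 vmax 221; top u 596-694 vmin 86 topview umax bottom 178 lid 161
0 scene bottom u 590-685 vmax 220; top u 601-699 vmin 85 topview umax bottom 174 lid 157
2 scene bottom u 594-689 vmax 220; top u 606-703 vmin 85 topview umax bottom 170 lid 153
4 scene bottom u 599-694 vmax 219; top u 610-708 vmin 84 topview umax bottom 166 lid 149
```

```bash
python3 -m inch '[0.5,-1.6,12,0,0,0,35, 0,0,14,0,0,0,35, 0,0,9,0,0,0,35, 0,0,5,0,0,0,35, 0,0,3,0,0,0,35, 0,0,1,0,0,0,35, 0,0,0,0,0,0,35, 0,0,0,0,0,0,35]'
python3 plan.py 556.6,234.2,30,-16.8
```

```text
time: 15.6
tool_pos: [0.5575, 0.235, 0.0329]
tcp_rot: [2.521, 1.874, 0.001]
wrist_force: [0.2, -0.5, 0.5]
width: 0.453
grip_force: 40.4
t 15.6 pos [557.5 235.   32.9] yaw_y -16.8 tilt [0.0009 0.0004] F [ 0.2 -0.5  0.5] tq [-0.04  0.02 -0.03] grip 40.4 w 38.7 q [0.36 0.33 1.92 0.   0.89 0.65]
shift mm [-1.  -0.7  2.9] turn deg [ 0.04 -0.03  0.04]
```

```bash
python3 -m inch '[-0.8,-0.7,1,0,0,0,35, 0,0,1,0,0,0,35, 0,0,1,0,0,0,35, 0,0,1,0,0,0,35, 0,0,1,0,0,0,35, 0,0,1,0,0,0,35, 0,0,0,0,0,0,35, 0,0,0,0,0,0,35]'
python3 plan.py
```

```text
time: 16.4
tool_pos: [0.5562, 0.2342, 0.0274]
tcp_rot: [-2.521, -1.874, 0.0]
wrist_force: [-3.4, -1.0, 6.6]
width: 0.457
grip_force: 41.0
t 16.4 pos [556.2 234.2  27.4] yaw_y -16.8 tilt [-0.0002 -0.0001] F [-3.4 -1.   6.6] tq [-0.18  0.43 -0.02] grip 41.0 w 39.1 q [ 0.36  0.33  1.93 -0.    0.88  0.65]
```

```bash
python3 -m inch '[0,0,0,0,0,0,50, 0,0,0,0,0,0,60, 0,0,0,0,0,0,65, 0,0,0,0,0,0,65, 0,0,-20,0,0,0,65, 0,0,-40,0,0,0,65, 0,0,-40,0,0,0,65, 0,0,-20,0,0,0,65]'
python3 -m inch '[0,0,0,0,0,-8.5,65, 0,0,0,0,0,-8.5,65, 0,0,0,0,0,-8.5,65, 0,0,0,0,0,-8.5,65, 0,0,0,0,0,-8.5,65, 0,0,0,0,0,-8.5,65, 0,0,0,0,0,-8.5,65, 0,0,0,0,0,-8.5,65]'
python3 plan.py 482.8,-22.8,150 482.8,-22.8,110,77.8
python3 - <<'E'
from mk import *
from workcell import viewer
for n in("top","scene"): cv2.imwrite(f"pics/{n}4.png",viewer.read_camera(n)[:,:,::-1])
E
```

```text
time: 17.2
tool_pos: [0.5582, 0.235, 0.1504]
tcp_rot: [2.52, 1.873, 0.008]
wrist_force: [1.3, 0.2, 1.1]
width: 0.765
grip_force: 0.0
time: 18.0
tool_pos: [0.5561, 0.2342, 0.1461]
tcp_rot: [-1.033, -2.967, 0.0]
wrist_force: [-0.2, 0.7, -0.6]
width: 0.765
grip_force: 0.0
t 18.0 pos [556.1 234.2 146.1] yaw_y 51.6 tilt [-0.0003 -0.0001] F [-0.2  0.7 -0.6] tq [-0.01 -0.01 -0.04] grip 0.0 w 65.3 q [ 0.36  0.2   1.85 -0.    1.1  -0.54]
shift mm [-102.2 -246.9   -3.8] 
shift mm [-0.  0. 40.] turn deg [-1.00e-02 -1.00e-02 -2.62e+01]
```

```bash
python3 -m inch '[-17,-41.1,-0.6,0,0,0,60, -17,-41.1,-0.6,0,0,0,60, -17,-41.1,-0.6,0,0,0,60, -17,-41.1,-0.6,0,0,0,60, -17,-41.1,-0.6,0,0,0,60, -17,-41.1,-0.6,0,0,0,60, 0,0,10,0,0,-6.6,60, 0,0,10,0,0,-6.6,60]'
python3 -m inch '[0,0,10,0,0,-6.5,60, 0,0,10,0,0,-6.5,60, 0,0,0,0,0,0,60, 0,0,0,0,0,0,60, 0,0,0,0,0,0,60, 0,0,0,0,0,0,60, 0,0,0,0,0,0,60, 0,0,0,0,0,0,60]'
python3 plan.py 482.8,-22.8,80,77.8 482.8,-22.8,48
python3 - <<'E'
from mk import *
from workcell import viewer
for n in("top","scene"): cv2.imwrite(f"pics/{n}5.png",viewer.read_camera(n)[:,:,::-1])
a=cv2.imread("pics/top4.png")[140:270,210:340]; b=cv2.imread("pics/top5.png")[170:270,120:220];c=cv2.imread("pics/scene5.png")[110:210,320:420];d=cv2.imread("pics/scene5.png")[130:260,220:350]
A=np.hstack([cv2.resize(x,(390,290),interpolation=cv2.INTER_CUBIC) for x in(a,d)]);B=np.hstack([cv2.resize(x,(390,290),interpolation=cv2.INTER_CUBIC) for x in(b,c)])
cv2.imwrite("pics/a5.png",np.vstack([A,B]))
E
```

```text
time: 18.9
tool_pos: [0.4814, -0.0237, 0.1303]
tcp_rot: [0.699, 3.061, 0.0]
wrist_force: [0.7, -0.1, -0.5]
width: 0.704
grip_force: 0.0
time: 19.7
tool_pos: [0.4816, -0.0219, 0.1103]
tcp_rot: [0.344, 3.122, -0.0]
wrist_force: [-0.2, 0.2, 0.3]
width: 0.7
grip_force: 0.0
t 19.7 pos [481.6 -21.9 110.3] yaw_y 77.4 tilt [ 0.0006 -0.0001] F [-0.2  0.2  0.3] tq [-0.02  0.03 -0.02] grip 0.0 w 59.8 q [-0.1   0.01  2.13 -0.    1.   -1.45]
shift mm [-1.4 -0.6 30.3] turn deg [ 0.    0.04 -0.38]
shift mm [ 0.  0. 32.]
```

View pics/a5.png

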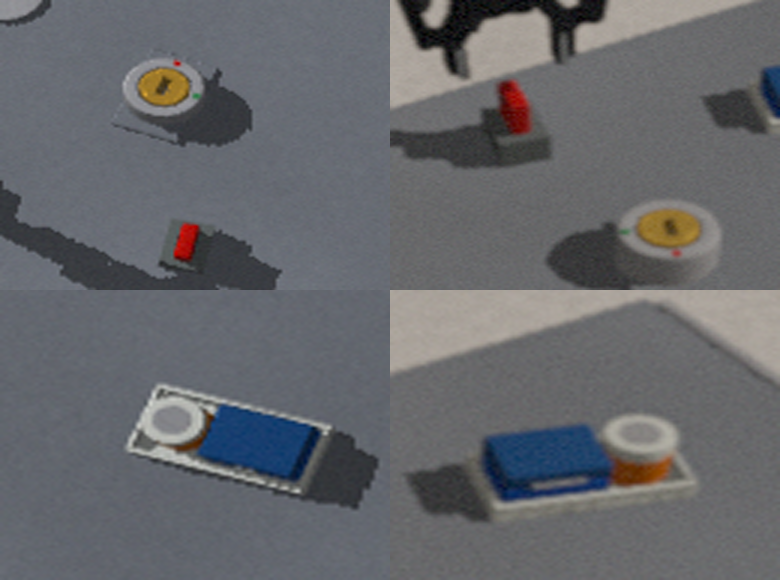

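The tray crops show the case and tub standing side by side and flat, and the red key is free in its stand. I descend on the key.

```bash
python3 -m inch '[-1.4,-0.6,12,0,0,0,60, 0,0,12,0,0,0,50, 0,0,12,0,0,0,45, 0,0,12,0,0,0,40, 0,0,9,0,0,0,40, 0,0,5,0,0,0,40, 0,0,0,0,0,0,40, 0,0,0,0,0,0,40]' 30
python3 plan.py 482.8,-22.8,48,77.8
python3 -m inch '[0,0,0,0,0,0,30, 0,0,0,0,0,0,22, 0,0,0,0,0,0,18, 0,0,0,0,0,0,10, 0,0,0,0,0,0,10, 0,0,0,0,0,0,10, 0,0,0,0,0,0,10, 0,0,0,0,0,0,10]' 30
python3 plan.py
```

```text
time: 20.6
tool_pos: [0.4828, -0.0229, 0.0481]
tcp_rot: [0.343, 3.123, -0.0]
wrist_force: [0.0, -0.8, -0.0]
width: 0.469
grip_force: 0.0
t 20.6 pos [482.8 -22.9  48.1] yaw_y 77.4 tilt [ 0.0002 -0.    ] F [ 0.  -0.8 -0. ] tq [-0.04  0.03 -0.03] grip 0.0 w 40.0 q [-0.1   0.1   2.17 -0.    0.87 -1.45]
shift mm [0.  0.1 0.1] turn deg [ 0.    0.01 -0.35]
time: 21.4
tool_pos: [0.483, -0.0229, 0.0485]
tcp_rot: [0.343, 3.122, 0.0]
wrist_force: [-1.5, 0.7, 4.9]
width: 0.163
grip_force: 31.4
t 21.4 pos [483.  -22.9  48.5] yaw_y 77.4 tilt [ 0.0008 -0.0001] F [-1.5  0.7  4.9] tq [0.01 0.16 0.03] grip 31.4 w 13.9 q [-0.1   0.1   2.17  0.    0.87 -1.45]
```

```bash
python3 -m inch '[0,0,0,0,0,0,10, 0,0,0,0,0,0,10, 0,0,-3,0,0,0,10, 0,0,-8,0,0,0,10, 0,0,-10,0,0,0,10, 0,0,-12,0,0,0,10, 0,0,-15,0,0,0,10, 0,0,-20,0,0,0,10]' 80
python3 plan.py
python3 -m inch '[0,0,0,0,0,0,10, 0,0,0,0,0,0,10, 0,0,0,0,0,0,10, 0,0,0,0,0,0,10, 0,0,0,0,0,0,10, 0,0,0,0,0,2.8,10, 0,0,0,0,0,2.8,10, 0,0,0,0,0,2.8,10]'
python3 plan.py 650,-0.5,112,69
```

```text
time: 22.2
tool_pos: [0.4816, -0.0227, 0.1166]
tcp_rot: [-0.343, -3.121, -0.0]
wrist_force: [-0.7, 0.8, -1.0]
width: 0.153
grip_force: 77.9
t 22.2 pos [481.6 -22.7 116.6] yaw_y 77.4 tilt [-0.002   0.0002] F [-0.7  0.8 -1. ] tq [-0.    0.   -0.01] grip 77.9 w 13.1 q [-0.1   0.    2.12  0.    1.02 -1.45]
time: 23.0
tool_pos: [0.4821, -0.0228, 0.1153]
tcp_rot: [-0.574, -3.087, 0.0]
wrist_force: [0.3, 0.1, -0.8]
width: 0.153
grip_force: 78.0
t 23.0 pos [482.1 -22.8 115.3] yaw_y 68.9 tilt [-0.0013  0.0001] F [ 0.3  0.1 -0.8] tq [-0.03 -0.03  0.04] grip 78.0 w 13.1 q [-0.1   0.01  2.12 -0.    1.01 -1.3 ]
shift mm [-148.6   81.2    3.1] turn deg [-0.02 -0.07 -0.07]
```

Run:
```python
from fit import *
for n,k,c in(("top",0,(264,180)),("top",4,(264,180)),("scene",0,(313,236)),("scene",4,(313,236)),("scene",5,(313,236))):
    im=cv2.imread(f"pics/{n}{k}.png"); h=20;u,v=c; w=cv2.resize(im[v-h:v+h,u-h:u+h],None,fx=4,fy=4,interpolation=cv2.INTER_CUBIC)
    H,S,V=cv2.split(cv2.cvtColor(w,cv2.COLOR_BGR2HSV))
    gold=((H>14)&(H<32)&(S>110)&(V>60)).astype(np.uint8); cs,_=cv2.findContours(gold,cv2.RETR_EXTERNAL,cv2.CHAIN_APPROX_NONE); g=max(cs,key=cv2.contourArea)
    e=cv2.fitEllipse(cv2.convexHull(g)); f=lambda p:(np.array(p)+.5)/4-.5+[u-h,v-h]
    L=ray(n,f(e[0]),.056); s=f"{n}{k} plug {np.round(L*1e3,1)} axes {np.round(np.array(e[1])/4,1)}"
    for nm,m,z in(("red",((H<8)|(H>172))&(S>110),.054),("green",(H>50)&(H<85)&(S>70),.054)):
        yy,xx=np.nonzero(m)
        if len(xx): d=ray(n,f((xx.mean(),yy.mean())),z)-L; s+=f" {nm} {len(xx)} ang {np.degrees(np.arctan2(d[1],d[0])):.1f} r {np.hypot(*d[:2])*1e3:.1f}"
    m=np.zeros_like(gold); cv2.ellipse(m,(e[0],(e[1][0]*.8,e[1][1]*.8),e[2]),1,-1)
    thr=np.percentile(V[m>0],60)*.6; yy,xx=np.nonzero((m>0)&(V<thr))
    P3=np.array([ray(n,f(q),.056)[:2] for q in zip(xx,yy)]); mu=P3.mean(0); _,sv,vt=np.linalg.svd(P3-mu)
    print(s," slot",len(xx),np.round(mu*1e3,1),"ang %.1f"%np.degrees(np.arctan(vt[0,1]/vt[0,0])))
```

```text
top0 plug [ 6.499e+02 -5.000e-01  5.600e+01] axes [16.7 17.2] red 72 ang -20.0 r 28.7 green 88 ang -108.4 r 27.6  slot 285 [6.509e+02 2.000e-01] ang -18.5
top4 plug [ 6.5e+02 -5.0e-01  5.6e+01] axes [16.7 17.2] red 72 ang -19.9 r 28.6 green 86 ang -108.6 r 27.6  slot 279 [6.507e+02 2.000e-01] ang -18.9
scene0 plug [651.3  -1.5  56. ] axes [16.7 21.1] red 64 ang -20.4 r 24.8 green 37 ang -115.4 r 27.9  slot 165 [ 6.508e+02 -3.000e-01] ang -20.1
scene4 plug [651.3  -1.6  56. ] axes [16.7 21. ] red 62 ang -20.4 r 24.8 green 37 ang -115.4 r 27.8  slot 150 [ 6.505e+02 -2.000e-01] ang -21.0
scene5 plug [651.4  -1.7  56. ] axes [16.7 21. ] red 61 ang -20.2 r 24.8 green 35 ang -115.3 r 27.8  slot 151 [ 6.505e+02 -3.000e-01] ang -22.0
```

```bash
python3 -m inch '[-18.5,10.1,0,0,0,0,10, -18.5,10.1,0,0,0,0,10, -18.5,10.1,0,0,0,0,10, -18.5,10.1,0,0,0,0,10, -18.5,10.1,0,0,0,0,10, -18.5,10.1,0,0,0,0,10, -18.5,10.1,0,0,0,0,10, -18.5,10.1,0,0,0,0,10]'
python3 -m inch '[0,0,0,0,0,0,10, 0,0,0,0,0,0,10, 0,0,0,0,0,0,10, 0,0,0,0,0,0,10, 0,0,0,0,0,0,10, 0,0,0,0,0,0,10, 0,0,0,0,0,0,10, 0,0,0,0,0,0,10]'
python3 plan.py 650,-0.5,105,69
python3 - <<'E'
from mk import *
from workcell import viewer
im=np.mean([viewer.read_camera("scene").astype(float) for _ in range(4)],0).astype(np.uint8)[:,:,::-1]; cv2.imwrite("pics/scene6.png",im)
im=im[170:270,263:363]
cv2.imwrite("pics/a6.png",cv2.convertScaleAbs(cv2.resize(im,(600,600),interpolation=cv2.INTER_CUBIC),alpha=1.5))
E
```

```text
time: 23.8
tool_pos: [0.6501, -0.0002, 0.1149]
tcp_rot: [-0.571, -3.088, 0.0]
wrist_force: [0.5, 0.4, 0.5]
width: 0.148
grip_force: 78.0
time: 24.6
tool_pos: [0.6496, -0.0004, 0.1161]
tcp_rot: [0.571, 3.089, 0.0]
wrist_force: [-0.4, -0.2, -0.6]
width: 0.15
grip_force: 78.0
t 24.6 pos [ 6.496e+02 -4.000e-01  1.161e+02] yaw_y 69.0 tilt [ 0.0001 -0.    ] F [-0.4 -0.2 -0.6] tq [-0.01 -0.02 -0.  ] grip 78.0 w 12.8 q [-0.04  0.31  1.77 -0.    1.06 -1.24]
shift mm [-0.4 -0.  11.1] turn deg [0.   0.01 0.05]
```

View pics/a6.png

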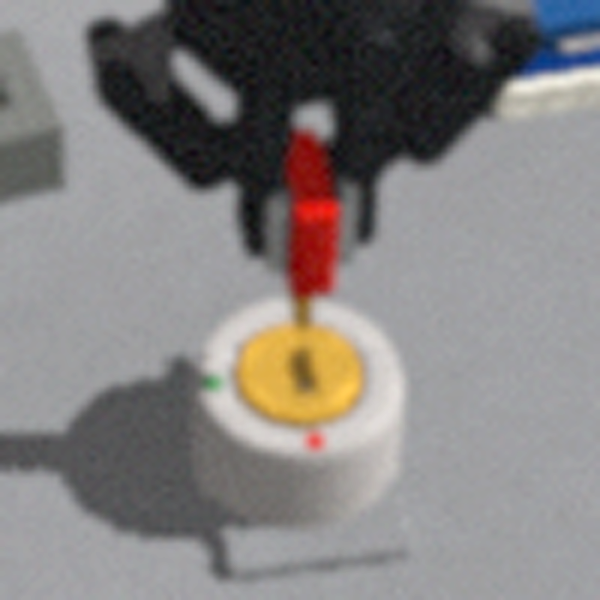

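The key hangs upright over the lock. The corners of its grip's front face in the crop are top (296,205) and (338,203), bottom (292,290) and (332,293). I fit the key's offset in the grip.

Run:
```python
from fit import *
im=cv2.imread("pics/scene6.png"); u0,v0,h=283,180,45
w=im[v0:v0+60,u0:u0+50]; H,S,V=cv2.split(cv2.cvtColor(w,cv2.COLOR_BGR2HSV)); m=(((H<8)|(H>172))&(S>120)&(V>40)).astype(np.uint8)
n,lab,st,_=cv2.connectedComponentsWithStats(m); k=1+st[1:,4].argmax(); m=(lab==k).astype(np.uint8); print(st[k])
obs=(np.array([(296,205),(338,203),(292,290),(332,293)],float)+.5)/6-.5+[263,170]
a=np.radians(-21); X=np.array([np.cos(a),np.sin(a)])
for o in(-3,0,3):
  for zc in(.1275,.1295,.1315):
    c=np.array([.6496,-.0004])+X*o/1e3; B=box(*c,a,.036,.014,zc-.02,zc+.02)
    # front face x'=+18: indices a=1: b=1 (0,1), b=-1 (6,7)
    q=proj("scene",B[[7,1,6,0]]); e=q-obs; print(o,zc,np.round(e*1,1).tolist(), "rms %.2f"%np.sqrt((e**2).mean()))
# tip / lock relation
print("plug centre px",proj("scene",[.650,-.0005,.056]))
```

```text
[ 27  12  10  27 206]
-3 0.1275 [[-0.2, 2.3], [0.7, 1.7], [-0.1, 2.6], [0.8, 1.2]] rms 1.47
-3 0.1295 [[-0.1, 1.5], [0.7, 1.0], [-0.1, 1.9], [0.8, 0.4]] rms 1.02
-3 0.1315 [[-0.1, 0.8], [0.8, 0.2], [-0.1, 1.2], [0.9, -0.3]] rms 0.66
0 0.1275 [[0.1, 3.6], [1.0, 3.0], [0.2, 3.8], [1.1, 2.4]] rms 2.36
0 0.1295 [[0.2, 2.8], [1.1, 2.2], [0.2, 3.1], [1.2, 1.7]] rms 1.88
0 0.1315 [[0.2, 2.1], [1.1, 1.5], [0.2, 2.4], [1.2, 1.0]] rms 1.43
3 0.1275 [[0.4, 4.9], [1.3, 4.3], [0.5, 5.1], [1.4, 3.7]] rms 3.28
3 0.1295 [[0.5, 4.1], [1.4, 3.5], [0.5, 4.4], [1.5, 3.0]] rms 2.79
3 0.1315 [[0.5, 3.4], [1.4, 2.8], [0.5, 3.7], [1.5, 2.3]] rms 2.32
plug centre px [[312.64012456 231.30450284]]
```

Run:
```python
from fit import *
im=cv2.imread("pics/scene6.png"); u0,v0=283,180
w=im[v0:v0+60,u0:u0+50]; H,S,V=cv2.split(cv2.cvtColor(w,cv2.COLOR_BGR2HSV)); m=(((H<9)|(H>170))&(S>130)&(V>65)).astype(np.uint8)
n,lab,st,_=cv2.connectedComponentsWithStats(m); k=1+st[1:,4].argmax(); m=(lab==k).astype(np.uint8); print(st[k])
for r in m[5:45,5:35]: print("".join(".#"[x] for x in r))
a=np.radians(-21); X=np.array([np.cos(a),np.sin(a),0]);Yv=np.array([-X[1],X[0],0]); Z=np.array([0,0,1.])
def f(p,full=True):
    o,l,zc,pt=p  # mm, mm, mm, deg*? 
    pt=np.radians(pt); x=X*np.cos(pt)+Z*np.sin(pt); z=-X*np.sin(pt)+Z*np.cos(pt)
    c=np.array([.6496,-.0004,0])+X*o/1e3+Yv*l/1e3+Z*zc/1e3
    return np.array([c+x*i*.018+Yv*j*.007+z*k*.02 for i in(-1,1) for j in(-1,1) for k in(-1,1)])
up=4
def cost(p,fix):
    q=np.array(fix,float); q[[i for i in range(4) if np.isnan(fix[i])]]=p
    pr=(proj("scene",f(q))-[u0,v0]+.5)*up-.5; r=np.zeros((60*up,50*up),np.uint8)
    cv2.fillConvexPoly(r,cv2.convexHull(np.round(pr*16).astype(np.int32)),1,shift=4); M=cv2.resize(m,None,fx=up,fy=up,interpolation=0)
    return 1-(r&M).sum()/(r|M).sum()
N=np.nan
for fix,x0 in(((N,N,129.6,0),[0,0]),((0,N,N,0),[0,129.6]),((0,N,129.6,N),[0,0]),((N,N,N,0),[0,0,129.6]),((N,N,129.6,N),[0,0,0]),((N,N,N,N),[0,0,129.6,0])):
    S0=np.vstack([x0]+[np.array(x0)+d for d in np.eye(len(x0))*4])
    r=minimize(cost,x0,args=(fix,),method="Nelder-Mead",options=dict(initial_simplex=S0)); print(fix,np.round(r.x,1),round(r.fun,3))
```

```text
[ 28  12   9  28 186]
..............................
..............................
..............................
..............................
..............................
..............................
..............................
........................###...
........................####..
........................#####.
.......................######.
.......................######.
.......................######.
.......................######.
.......................#######
.......................#######
........................######
........................######
........................######
........................######
.......................#######
........................######
........................######
.......................#######
.......................#######
.......................#######
.......................#######
.......................#######
.......................#######
.......................#######
.......................#######
........................######
........................######
........................######
........................#.#...
..............................
..............................
..............................
..............................
..............................
(nan, nan, 129.6, 0) [-3.2  0.2] 0.381
(0, nan, nan, 0) [  0.  128.5] 0.381
(0, nan, 129.6, nan) [  0.6 -23.1] 0.342
(nan, nan, nan, 0) [-131.9   29.9  -27.6] 0.218
(nan, nan, 129.6, nan) [ -0.7   0.6 -19.6] 0.344
(nan, nan, nan, nan) [ -0.6   1.1 130.1 -18.2] 0.345
```

Run:
```python
from fit import *
a=np.radians(69); Y=np.array([np.cos(a),np.sin(a),0]); X=np.array([Y[1],-Y[0],0]); T=np.array([.6496,-.0004,.1161])
for nm,p in(("tcp",T),("tip+y in",T+Y*.007),("tip-y in",T-Y*.007),("tip+y out",T+Y*.02),("pad+y front",T+Y*.007+X*.011),("pad-y front",T-Y*.007+X*.011),("plug",np.array([.65,-.0005,.056])),("keytip",T+[0,0,-.0345]),("keytip x+8",T+[0,0,-.03]+X*.008)):
    print(nm,np.round((proj("scene",p)[0]-[263,170]+.5)*6-.5))
```

```text
tcp [306. 247.]
tip+y in [329. 244.]
tip-y in [283. 249.]
tip+y out [371. 239.]
pad+y front [335. 272.]
pad-y front [290. 277.]
plug [300. 370.]
keytip [302. 319.]
keytip x+8 [308. 329.]
```

Run:
```python
import cv2,numpy as np
im=cv2.imread("pics/scene6.png")[185:235,295:335]
cv2.imwrite("pics/a7.png",cv2.convertScaleAbs(cv2.resize(im,(480,600),interpolation=cv2.INTER_CUBIC),alpha=2.0))
```

```text
(no output)
```

View pics/a7.png

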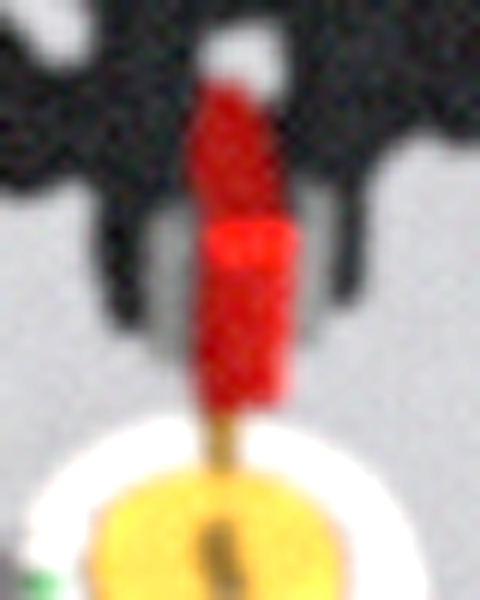

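The key is upright within reading error: the grip's front top edge is at crop v≈265, matching the prediction, and the blade sits centred over the slot. I approach and feel my way in.

```bash
python3 -m inch '[-1.0,0.3,6,0,0,-0.5,10, 0,0,8,0,0,0,10, 0,0,6,0,0,0,10, 0,0,2,0,0,0,10, 0,0,0,0,0,0,10, 0,0,0,0,0,0,10, 0,0,1,0,0,0,10, 0,0,1,0,0,0,10]'
python3 plan.py 650.6,-0.5,90,69.5
python3 -m inch '[0,0,1,0,0,0,10, 0,0,1,0,0,0,10, 0,0,1,0,0,0,10, 0,0,1,0,0,0,10, 0,0,0,0,0,0,10, 0,0,0,0,0,0,10, 0,0,0,0,0,0,10, 0,0,0,0,0,0,10]'
python3 plan.py 650.6,-0.5,90,69.5
```

```text
time: 25.6
tool_pos: [0.6511, -0.0004, 0.0924]
tcp_rot: [0.558, 3.091, 0.0]
wrist_force: [0.8, -0.1, -0.9]
width: 0.153
grip_force: 78.0
t 25.6 pos [ 6.511e+02 -4.000e-01  9.240e+01] yaw_y 69.6 tilt [ 0.0008 -0.    ] F [ 0.8 -0.1 -0.9] tq [ 0.12  0.04 -0.01] grip 78.0 w 13.1 q [-0.04  0.33  1.78 -0.    1.02 -1.25]
shift mm [ 0.4 -0.3  2.4] turn deg [0.01 0.04 0.05]
time: 26.4
tool_pos: [0.6508, -0.0004, 0.088]
tcp_rot: [0.558, 3.092, -0.0]
wrist_force: [-0.0, 0.5, 0.3]
width: 0.15
grip_force: 78.0
t 26.4 pos [ 6.508e+02 -4.000e-01  8.800e+01] yaw_y 69.5 tilt [ 0.0001 -0.    ] F [-0.   0.5  0.3] tq [ 0.02 -0.05 -0.02] grip 78.0 w 12.9 q [-0.04  0.34  1.79 -0.    1.02 -1.25]
shift mm [ 0.1 -0.2 -2. ] turn deg [0.   0.01 0.05]
```

```bash
python3 -m inch '[0,0,2,0,0,0,10, 0,0,2,0,0,0,10, 0,0,2,0,0,0,10, 0,0,1,0,0,0,10, 0,0,1,0,0,0,10, 0,0,1,0,0,0,10, 0,0,0,0,0,0,10, 0,0,0,0,0,0,10]'
python3 plan.py 650.6,-0.5,79,69.5
python3 -m inch '[0,0,1,0,0,0,10, 0,0,1,0,0,0,10, 0,0,1,0,0,0,10, 0,0,1,0,0,0,10, 0,0,0,0,0,0,10, 0,0,0,0,0,0,10, 0,0,0,0,0,0,10, 0,0,0,0,0,0,10]'
python3 plan.py 650.6,-0.5,75,69.5
```

```text
time: 27.2
tool_pos: [0.6507, -0.0008, 0.0789]
tcp_rot: [-0.558, -3.092, 0.001]
wrist_force: [-0.4, -2.4, 0.1]
width: 0.149
grip_force: 78.1
t 27.2 pos [650.7  -0.8  78.9] yaw_y 69.5 tilt [-0.0001 -0.0006] F [-0.4 -2.4  0.1] tq [-0.43  0.04  0.01] grip 78.1 w 12.7 q [-0.04  0.35  1.79 -0.    1.   -1.25]
shift mm [ 0.2  0.2 -0.1] turn deg [-0.03  0.01  0.05]
time: 28.0
tool_pos: [0.6504, -0.0008, 0.0742]
tcp_rot: [-0.558, -3.091, 0.001]
wrist_force: [0.1, -5.4, -2.2]
width: 0.153
grip_force: 78.0
t 28.0 pos [650.4  -0.8  74.2] yaw_y 69.6 tilt [-0.0009 -0.0006] F [ 0.1 -5.4 -2.2] tq [-1.04  0.11  0.03] grip 78.0 w 13.1 q [-0.04  0.35  1.8  -0.    0.99 -1.25]
shift mm [-0.1  0.4 -0.8] turn deg [-0.05 -0.03  0.05]
```

```bash
python3 -m inch '[0.3,-0.8,0,0,0,0,10, 0,0,1,0,0,0,10, 0,0,1,0,0,0,10, 0,0,1,0,0,0,10, 0,0,1,0,0,0,10, 0,0,1,0,0,0,10, 0,0,1,0,0,0,10, 0,0,1,0,0,0,10]'
python3 plan.py 650.6,-0.5,62.5,69.5
python3 -m inch '[0,0,1,0,0,0,10, 0,0,1,0,0,0,10, 0,0,1,0,0,0,10, 0,0,1,0,0,0,10, 0,0,1,0,0,0,10, 0,0,1,0,0,0,10, 0,0,0,0,0,0,10, 0,0,0,0,0,0,10]'
python3 plan.py 650.6,-0.5,62.5,69.5
```

```text
time: 28.8
tool_pos: [0.6514, -0.0001, 0.0694]
tcp_rot: [0.558, 3.089, 0.003]
wrist_force: [-0.1, -1.0, 5.9]
width: 0.152
grip_force: 79.2
t 28.8 pos [ 6.514e+02 -1.000e-01  6.940e+01] yaw_y 69.5 tilt [0.0028 0.0014] F [-0.1 -1.   5.9] tq [-0.11  0.05 -0.02] grip 79.2 w 13.0 q [-0.04  0.36  1.8   0.    0.98 -1.25]
shift mm [ 0.6 -0.7  6.9] turn deg [0.13 0.12 0.03]
time: 29.6
tool_pos: [0.6507, -0.0002, 0.0626]
tcp_rot: [0.558, 3.091, 0.002]
wrist_force: [0.8, 4.0, 6.0]
width: 0.155
grip_force: 79.4
t 29.6 pos [ 6.507e+02 -2.000e-01  6.260e+01] yaw_y 69.5 tilt [0.001  0.0012] F [0.8 4.  6. ] tq [ 0.71 -0.29 -0.01] grip 79.4 w 13.2 q [-0.04  0.36  1.8   0.    0.97 -1.25]
shift mm [-0.  -0.3  0.1] turn deg [0.08 0.03 0.03]
```

```bash
python3 -m inch '[0,0.4,1,0,0,0,10, 0,0,1,0,0,0,10, 0,0,1,0,0,0,10, 0,0,0,0,0,0,10, 0,0,0,0,0,0,10, 0,0,0,0,0,0,10, 0,0,0,0,0,0,10, 0,0,0,0,0,0,10]'
python3 plan.py
```

```text
time: 30.4
tool_pos: [0.6508, -0.0002, 0.0624]
tcp_rot: [0.558, 3.091, 0.001]
wrist_force: [-5.1, 2.5, 20.0]
width: 0.151
grip_force: 81.6
t 30.4 pos [ 6.508e+02 -2.000e-01  6.240e+01] yaw_y 69.5 tilt [0.0009 0.0006] F [-5.1  2.5 20. ] tq [ 0.55  0.96 -0.08] grip 81.6 w 12.9 q [-0.04  0.37  1.8   0.    0.97 -1.25]
```

```bash
python3 -m inch '[0,0,-1.5,0,0,0,10, 0,0,0,0,0,0,10, 0,0,0,0,0,6,10, 0,0,0,0,0,6,10, 0,0,0,0,0,6,10, 0,0,0,0,0,6,10, 0,0,0,0,0,6,10, 0,0,0,0,0,0,10]'
python3 plan.py
```

```text
time: 31.2
tool_pos: [0.6506, -0.0008, 0.0625]
tcp_rot: [1.342, 2.84, -0.0]
wrist_force: [-3.0, 2.0, 13.6]
width: 0.15
grip_force: 80.4
t 31.2 pos [650.6  -0.8  62.5] yaw_y 39.4 tilt [ 0.0006 -0.0003] F [-3.   2.  13.6] tq [0.24 0.49 0.01] grip 80.4 w 12.8 q [-0.04  0.36  1.8  -0.    0.97 -0.73]
```

```bash
python3 -m inch '[0,0,0,0,0,6,10, 0,0,0,0,0,6,10, 0,0,0,0,0,6,10, 0,0,0,0,0,6,10, 0,0,0,0,0,6,10, 0,0,0,0,0,6,10, 0,0,0,0,0,6,10, 0,0,0,0,0,6,10]'
python3 plan.py
python3 -m inch '[0,0,0,0,0,6,10, 0,0,0,0,0,6,10, 0,0,0,0,0,1,10, 0,0,0,0,0,0,10, 0,0,0,0,0,0,10, 0,0,0,0,0,0,10, 0,0,0,0,0,0,10, 0,0,0,0,0,0,10]'
python3 plan.py
```

```text
time: 32.0
tool_pos: [0.6497, -0.0013, 0.0625]
tcp_rot: [-2.383, -2.047, 0.003]
wrist_force: [-5.5, -0.0, 15.8]
width: 0.151
grip_force: 80.6
t 32.0 pos [649.7  -1.3  62.5] yaw_y -8.7 tilt [-0.0015 -0.001 ] F [-5.5 -0.  15.8] tq [-0.03  0.89  0.12] grip 80.6 w 12.9 q [-0.04  0.36  1.8  -0.    0.97  0.11]
time: 32.8
tool_pos: [0.6495, -0.0013, 0.0625]
tcp_rot: [-2.595, -1.77, 0.003]
wrist_force: [-5.5, -0.9, 16.5]
width: 0.148
grip_force: 80.8
t 32.8 pos [649.5  -1.3  62.5] yaw_y -21.4 tilt [-0.0018 -0.001 ] F [-5.5 -0.9 16.5] tq [-0.01  1.02  0.06] grip 80.8 w 12.6 q [-0.04  0.36  1.8  -0.    0.97  0.33]
```

```bash
python3 -m inch '[0,0,0,0,0,1.5,10, 0,0,0,0,0,1.5,10, 0,0,0,0,0,0,10, 0,0,0,0,0,0,10, 0,0,0,0,0,0,10, 0,0,0,0,0,0,10, 0,0,0,0,0,0,10, 0,0,0,0,0,0,10]'
python3 plan.py
python3 - <<'E'
from fit import *
from workcell import viewer
# colour check: gold slot/red grip direction in scene and packed things unchanged
im=viewer.read_camera("scene")[:,:,::-1]; cv2.imwrite("pics/scene9.png",im)
u0,v0=285,195; H,S,V=cv2.split(cv2.cvtColor(im[v0:v0+50,u0:u0+60].copy(),cv2.COLOR_BGR2HSV)); m=(((H<9)|(H>170))&(S>130)&(V>65))
for r in m[5:45]: print("".join(".#"[int(x)] for x in r))
for yaw in(-111,-95): print(yaw,np.round(proj("scene",box(.650,-.001,np.radians(yaw),.036,.014,.056,.096))-[u0,v0+5]).tolist())
E
```

```text
time: 33.6
tool_pos: [0.6495, -0.0012, 0.0625]
tcp_rot: [-2.641, -1.701, 0.003]
wrist_force: [-5.6, 0.2, 15.7]
width: 0.149
grip_force: 80.8
t 33.6 pos [649.5  -1.2  62.5] yaw_y -24.4 tilt [-0.0019 -0.001 ] F [-5.6  0.2 15.7] tq [0.04 1.06 0.08] grip 80.8 w 12.7 q [-0.04  0.36  1.8  -0.    0.97  0.39]
............................................................
............................................................
............................................................
............................................................
............................................................
............................................................
............................................................
............................................................
............................................................
............................................................
............................................................
............................................................
............................................................
....
[... 1177 characters left out ...]
.............#........................
.....................#......................................
............................................................
............................................................
............................................................
............................................................
............................................................
............................................................
-111 [[19.0, 35.0], [19.0, 22.0], [37.0, 33.0], [38.0, 20.0], [36.0, 27.0], [37.0, 14.0], [17.0, 30.0], [18.0, 16.0]]
-95 [[20.0, 37.0], [21.0, 24.0], [38.0, 31.0], [38.0, 18.0], [34.0, 26.0], [35.0, 12.0], [17.0, 32.0], [18.0, 19.0]]
```

```bash
python3 -c "
from workcell import job
print(job.finish_job())"
```

```text
the job is handed in; nothing more can be done
None
```

I handed the job in at about 34 s of the 72 s allowed. The case and tub are packed flat side by side in the tray, the key is fully home, and the tool turned it about 94° clockwise and still holds it at about 80 N. I inferred the plug's turn from the tool angle, wrist torque and a camera check; no score came back.

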